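# Reset the pouch stop with its left-hand clamp

### The job

Set the sliding pouch stop beside the bag sealer to the red mark: its leaning wing knob has a left-hand thread, so loosen it by turning clockwise about 70 degrees, feeling that it eases and not forcing it tighter, slide the stop until its yellow pointer stands over the red mark, and turn the knob back until its wing lies along the track again, hand-tight. One of the two vials on the track stands in the way of that slide; before you slide, lift it off and stand it upright on the paper pad behind the balance rather than pushing it with the stop. Leave the other vial and everything else where they are.

Things in the scene. Friction and masses are not known exactly. Their poses are not given: they have to be found in the camera images.
- track: Fixed aluminium base plate with two black slots and graduations, 110 (x) x 270 (y) x 12 mm high, beside the bag sealer. Origin at the centre of its underside on the table; z up; its y axis is the direction in which the stop slides, its x axis points away from the robot.
- stop_index (a point): Index point under the yellow pointer (4 mm wide) of the grey sliding stop, at plate-top height, 45 mm to the -x side of the track's middle line; axes as the track's. The stop slides only along the track's y, 85 mm either way of the track's middle, with about 2.5 N of drag when the clamp is loose; tight, it holds against more than 15 N. It can be slid by holding the knob.
- stop_foot (a point): Middle of the stop's underside, on the track plate, axes as the track's. Its foot is 52 mm long in y (26 mm either side), runs from x -41 to +53 mm and is 12 mm high; from x -7 to +53 mm it carries an upright steel stop face, 40 mm high, along each end. A 36 mm square boss, leaning 30 degrees, carries the clamp knob.
- clamp (a joint): Angle of the clamp knob, rad: 0 hand-tight (wing parallel to the track), growing CLOCKWISE as seen looking down on the knob along its stud: left-hand thread, clockwise loosens. The track is released at about 0.4; 1.0 or more is properly loose; 2.2 is the end. Below 0 it jams tighter; below -0.25 strains the thread. Stiff: about 0.16 Nm, up to 0.3 Nm when tight; stays where it is left.
- clamp_grip (a point): Centre of the black wing of the knob, on the stud axis, 91 mm above the table, 38 mm to -x of the track's middle line. Wing: 13 mm thick (x), 50 mm long (y), 24 mm high (z). Orange collar, 26 mm diameter, tops out 23.5 mm below this point, the boss face 31 mm below. z points out along the stud, leaning 30 degrees from vertical to the track's -x. The frame turns with the knob.
- mark_red: Red setting mark clipped on the near (-x) edge of the track, 5 mm wide in y, 2.5 mm high. Origin at its middle at plate-top height, axes as the track's. The stop is set when the index point has the same track y as this origin.
- mark_green: Green setting mark of the same shape, for another pouch size, on the other side of the stop. Not used now.
- vial_black: Small capped vial with a black cap, standing upright on the track plate beside the stop: body 31 mm diameter up to 50 mm, cap 20 mm diameter, 62 mm tall in all, 35 g. Origin at the centre of its underside.
- vial_white: Small capped vial with a white cap, standing upright on the track plate on the other side of the stop: body 26 mm diameter up to 42 mm, cap 17 mm diameter, 52 mm tall in all, 28 g. Origin at the centre of its underside. Which vial stands on which side varies: the one on the red mark's side of the stop is in the way.
- paper_pad: Fixed paper pad lying flat behind the balance, 119 (x) x 158 (y) mm, 9 mm thick. Origin at the centre of its underside. The balance in front of it has a clear cover 112 mm high with a knob up to 129 mm; the sealer between pad and track has a fixed raised arm over y 0.03 to 0.06 m, rising from 0.10 m high at x 0.30 to 0.28 m at its end, x 0.64: pass over its low front part or round it.
- bottle: Bystander: white bottle with blue cap, 60 mm diameter, 155 mm tall, standing between the sealer and the balance. Origin at the centre of its underside.
- tape: Bystander: roll of tape lying flat, 100 mm diameter, 24 mm high. Origin at the centre of its underside.
- stamp: Bystander: wooden hand stamp, 37 x 48 x 74 mm. Origin at the centre of its underside.
- weight_0: Bystander: brass weight, 27 mm diameter, 30 mm tall. Origin at the centre of its underside.
Not all that is in view belongs to the job. Of the things like the vial_black, leave any that is green or orange; of the rest the larger one is meant.

How it is judged:
By the outcome, as a careful person would: the job done as asked, in the order asked, and still so for the second after the job is handed in, with the robot touching nothing.
It also fails if it takes over 67 s, if anything falls off the work surface, if the arm or the gripper's body presses on something with over 40 N, if the wrist force passes 120 N, or if a joint passes its speed limit or range.

### The arm

A 7-joint arm with a two-finger parallel gripper is mounted at the origin on the work surface; the furniture and walls round the work are solid. World frame = base frame: x ahead of the robot, y to its left, z up, the work surface at z = 0. Lengths are in m, angles in rad, forces in N, time in s.
With the tool pointing down it reaches from about 0.425 to 0.875 m from the base axis. Payload 4.7 kg.
Tool frame: the origin (TCP) lies midway between the tips of the shut fingers; the grasp point (between the pads) lies 19 mm behind it; z points along the fingers, x is the direction in which the jaws open and shut, and the axes are right-handed (so a half turn about z gives the same grasp; the last joint's range is limited). The gripper opens to 87 mm and grips with 3 to 60 N. Pads are 19 mm wide; open, the fingers measure 117 mm over their backs; the gripper's body (75 mm by 190 mm) begins 51 mm behind the grasp point.
Start: joints at [1.254, 0.321, -0.07, 1.45, 0.023, 1.371, -0.057], TCP at [0.211, -0.615, 0.223] pointing down, gripper open.
Joint ranges: [-2.86, 2.86], [-0.3, 2.09], [-1.38, 1.24], [0.06, 2.45], [-1.56, 4.7], [0.09, 2.05], [-2.69, 2.69]. Speed limits (rad/s): [2.57, 2.57, 3.14, 3.14, 3.14, 3.14, 3.14].

### API

Orientations are given as a rotation vector (axis times angle).
In Python, from bench import get_state, eyes, ticket gives the robot as it stands.
- The arm moves only by the tool carry_out, never from a script. Its argument "motion" is a list of rows, each a list of 2 entries, a list of its own where there are three numbers: the shift along the world's x, y, z in m, then the turn about the world's z in rad. A call has 1 to 20 rows; each row is the pose to reach, as a shift and turn from the pose commanded when the call began; what a row does not reach only later rows make up. A row lasts 1/10 s, in which the tool goes at most 50 mm and 8.59 degrees, less where a joint would pass 70% of its speed; a pose out of reach is approached as far as the arm can. A call with a gripper value outside its range is refused whole. "grip" is the gripper command: -1 is fully open, 1 is shut, values between are in proportion, set as the call begins (left out, the last holds). The fingers move at their own pace and stop on an object; "squeeze" is the grip in N (left out, the last holds). Time passes only in rows, so rows that repeat a pose let the fingers close. It gives the time, the measured TCP pose, the force and the opening at its end, in the units of the state.
- get_state(): the state, without advancing time (a new reading comes with each control period).
- eyes.get_image(name): name is "scene" or "side" or "wrist"; returns a dict with "pixels" (480x640x3 uint8, blue, green, red), "mtx" (3x3 intrinsics, pixels), "extrinsics" (4x4, takes a point from camera to world coordinates). Camera axes: x right, y down, z forward; pixel columns grow to the right and rows downward; lengths in m; the calibration is good to about 2 mm. A picture is of the moment at which its call begins. There is no depth.
- ticket.close_job(): hands the job in, once; it reports no verdict.
The state is a dict: "time": time; "joint_positions": joint angles; "qd": joint speeds; "joint_torque": joint torques, N m; "position": TCP position; "tool_rot": TCP orientation; "ft_force": force on the tool from outside, world axes, zero at the start; "torque": the same for the moment, N m; "grip_width": opening from 0.0 (shut) to 1.0 (fully open).
Only numpy, scipy, OpenCV 4.12 (cv2) and the standard library are available. Lean on these libraries where they do the work, as an engineer would, in place of code of your own. Each camera call takes 0.05 s, during which the arm holds its last target. There are 200 camera calls.

## Working session

There is one attempt and no reset: what is moved stays moved. The work goes in short steps, Python scripts to look and compute and a tool call to move; the robot and the scene stay as the last step left them, time stands still between calls to the robot, and variables do not carry over. Pictures are saved under pics/ and viewed, about 8 in all and at most 12, crops included, and the job is handed in when it is done.

Besides the shell and the picture viewer there is one more tool, called after ">>>" as a command line: name --argument value ..., lists and objects as JSON in quotes. carry_out: Moves the arm, as the interface text tells. Its arguments: {"type":"object","properties":{"motion":{"type":"array","items":{"type":"array"}},"grip":{"type":"number"},"squeeze":{"type":"number"}},"required":["motion"]}

```bash
ls; mkdir -p pics
cat > h.py <<'E'
import numpy as np, cv2
from bench import get_state, eyes, ticket
def shot(n,tag):
    d=eyes.get_image(n); cv2.imwrite(f'pics/{tag}.png',d['pixels']); np.savez(f'pics/{tag}.npz',m=d['mtx'],e=d['extrinsics'],p=d['pixels']); return d
def load(tag):
    d=np.load(f'pics/{tag}.npz'); return d
def ray(d,u,v):
    r=d['e'][:3,:3]@np.linalg.solve(d['m'],[u,v,1.]); return d['e'][:3,3],r/np.linalg.norm(r)
def onz(d,u,v,z):
    o,r=ray(d,u,v); return o+r*(z-o[2])/r[2]
def tri(a,pa,b,pb):
    o1,r1=ray(a,*pa);o2,r2=ray(b,*pb)
    t=np.linalg.lstsq(np.c_[r1,-r2],o2-o1,rcond=None)[0]
    p,q=o1+t[0]*r1,o2+t[1]*r2
    return (p+q)/2,np.linalg.norm(p-q)
def proj(d,P):
    c=d['e'][:3,:3].T@(np.asarray(P,float)-d['e'][:3,3]); u=d['m']@c; return u[:2]/u[2]
E
python3 - <<'E'
from h import *
for n in('scene','side','wrist'):
    d=shot(n,n+'0'); print(n,d['extrinsics'].round(3).tolist(),d['mtx'].round(0).tolist())
print(get_state())
E
```

```text
pics
scene [[-0.759, -0.295, 0.58, -0.342], [-0.651, 0.31, -0.693, 1.031], [0.025, -0.904, -0.427, 0.675], [0.0, 0.0, 0.0, 1.0]] [[518.0, 0.0, 312.0], [0.0, 518.0, 245.0], [0.0, 0.0, 1.0]]
side [[0.993, -0.059, 0.105, 0.369], [-0.12, -0.433, 0.894, -0.811], [-0.008, -0.9, -0.437, 0.513], [0.0, 0.0, 0.0, 1.0]] [[455.0, 0.0, 311.0], [0.0, 455.0, 241.0], [0.0, 0.0, 1.0]]
wrist [[0.325, -0.917, -0.231, 0.273], [-0.946, -0.316, -0.078, -0.592], [-0.001, 0.244, -0.97, 0.383], [0.0, 0.0, 0.0, 1.0]] [[398.0, 0.0, 316.0], [0.0, 398.0, 239.0], [0.0, 0.0, 1.0]]
{'time': 0.15, 'joint_positions': array([ 1.25407161,  0.32166701, -0.07009854,  1.45141481,  0.02256636,
        1.37079956, -0.05693427]), 'qd': array([-9.01468250e-04, -4.01960557e-03,  5.37100077e-04, -4.57494243e-03,
        8.89074810e-04,  5.22135029e-05, -4.15145290e-04]), 'joint_torque': array([-3.59163323e-04, -4.91794467e+01, -4.04859949e-01, -3.12879038e+01,
       -6.40195236e-02,  4.03662608e-02,  1.06646348e-04]), 'position': array([ 0.2109709 , -0.61435563,  0.22169352]), 'tool_rot': array([-2.55622030e+00,  1.82485986e+00,  1.96463056e-03]), 'ft_force': array([1.0035706 , 0.39117683, 0.46222065]), 'torque': array([-0.0120547 , -0.00013   , -0.04249756]), 'grip_width': 1.0069704029281474}
```

View pics/scene0.png

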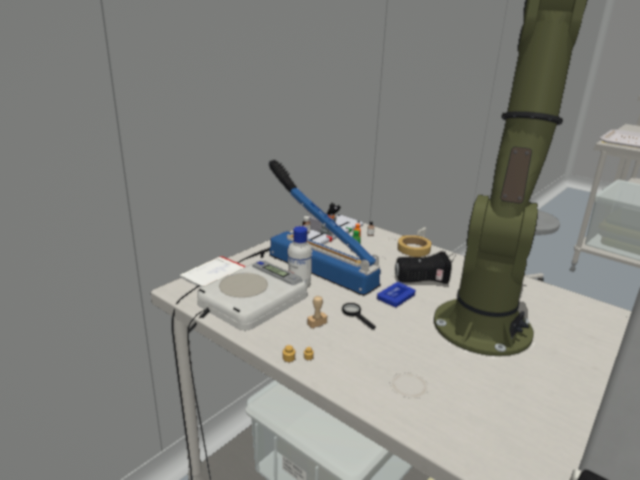

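View pics/side0.png

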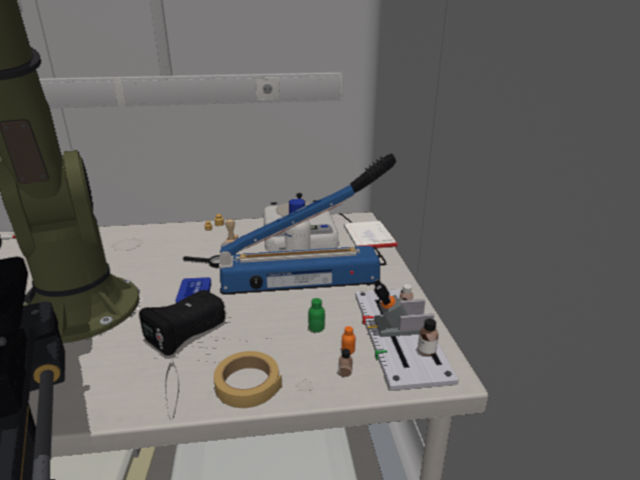

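The side view shows the track at about (400,335), the red mark at (368,321) on the +y side, green at (378,353), the white-capped vial at (406,293) and the black one at (428,338). I'll zoom in on both views.

Run:
```python
from h import *
a=load('side0'); b=load('scene0')
c=cv2.resize(a['p'][275:390,340:465],None,fx=4.4,fy=4.4,interpolation=cv2.INTER_CUBIC)
e=cv2.resize(b['p'][190:290,170:400],None,fx=3.4,fy=3.4,interpolation=cv2.INTER_CUBIC)
cv2.imwrite('pics/c1.png',c); cv2.imwrite('pics/c2.png',e); print(c.shape,e.shape)
for n,(u,v) in dict(A=(357,293),B=(411,288),C=(393,383),D=(455,377)).items(): print(n,onz(a,u,v,.012).round(3))
for n,(u,v) in dict(p1=(345,223),p2=(384,222),p3=(396,244),p4=(357,246)).items(): print(n,onz(a,u,v,.009).round(3))
```

```text
(506, 550, 3) (340, 782, 3)
A [ 0.554 -0.037  0.012]
B [ 0.669 -0.033  0.012]
C [ 0.555 -0.296  0.012]
D [ 0.654 -0.296  0.012]
p1 [0.598 0.324 0.009]
p2 [0.706 0.316 0.009]
p3 [0.7   0.178 0.009]
p4 [0.601 0.18  0.009]
```

View pics/c1.png

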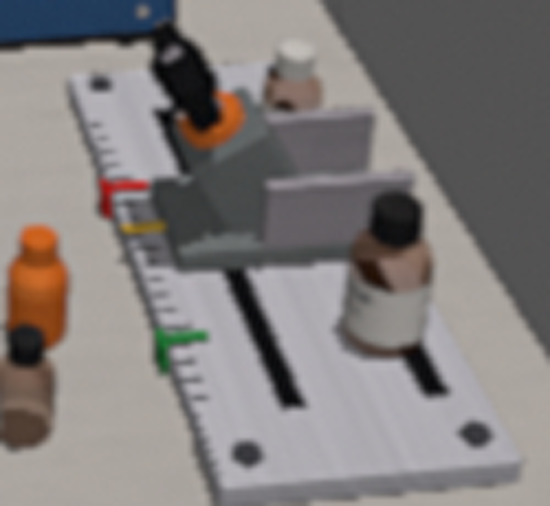

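View pics/c2.png

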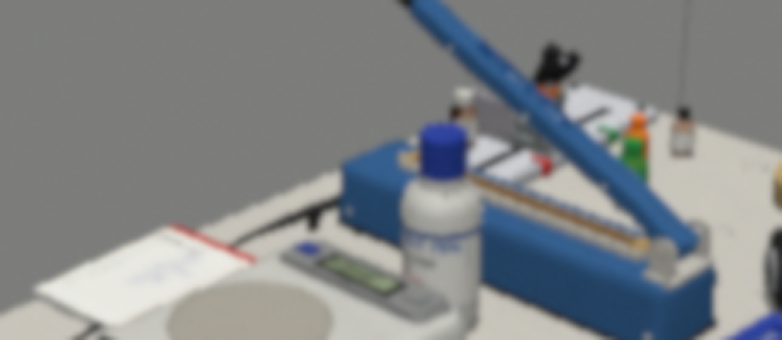

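The views agree with the task. The white-capped vial is on the red (+y) side, so it's the one in the way. The pad is around (0.65, 0.25) and the track centre about (0.608, -0.166). I'll move over the track for a close wrist view.

>>> carry_out --motion '[[[0.02, 0.025, 0.01], 0.1], [[0.05, 0.06, 0.02], 0.2], [[0.08, 0.1, 0.03], 0.3], [[0.11, 0.135, 0.03], 0.4], [[0.14, 0.17, 0.03], 0.5], [[0.17, 0.21, 0.03], 0.6], [[0.2, 0.245, 0.03], 0.7], [[0.23, 0.28, 0.03], 0.8], [[0.26, 0.32, 0.03], 0.9], [[0.29, 0.355, 0.03], 1.0], [[0.32, 0.39, 0.03], 1.1], [[0.345, 0.42, 0.02], 1.2], [[0.36, 0.44, 0.02], 1.24], [[0.36, 0.44, 0.02], 1.24], [[0.36, 0.44, 0.02], 1.24]]' --grip -1

```text
time: 1.65
position: [0.5709, -0.1747, 0.2422]
tool_rot: [3.141, 0.001, -0.001]
ft_force: [-1.1, -0.2, 0.3]
grip_width: 1.001
```

Run:
```python
from h import *
d=shot('wrist','w1'); print(d['extrinsics'].round(3).tolist()); s=get_state(); print(s['position'],s['tool_rot'],s['joint_positions'].round(2))
cv2.imwrite('pics/w1b.png',cv2.resize(d['pixels'],(800,600),interpolation=cv2.INTER_CUBIC))
```

```text
[[1.0, 0.001, -0.001, 0.57], [0.001, -0.97, -0.245, -0.108], [-0.001, 0.245, -0.97, 0.404], [0.0, 0.0, 0.0, 1.0]]
[ 0.57051431 -0.17601745  0.24231935] [ 3.14077725e+00 -2.54070015e-03 -1.28906678e-03] [ 0.72  0.24 -0.55  1.54  0.13  1.39  0.16]
```

View pics/w1b.png

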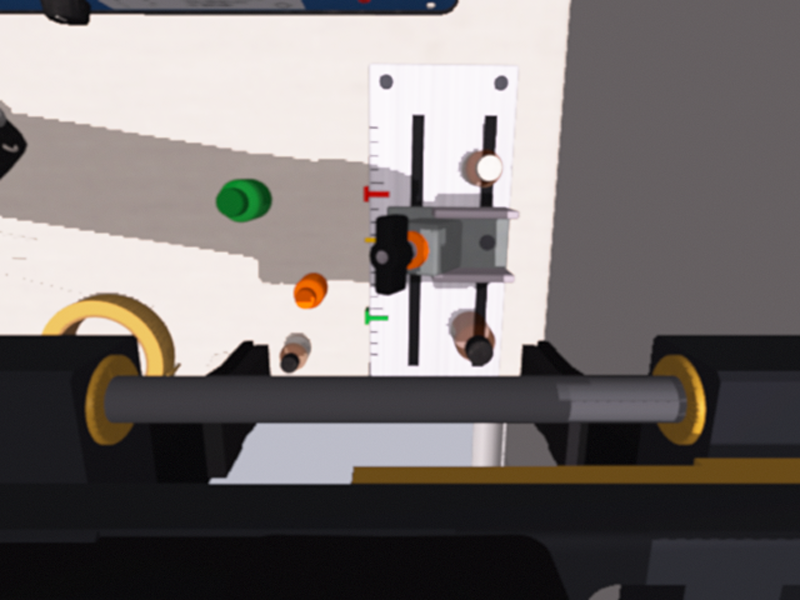

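The wrist view (800x600) shows the red mark at (376,194), the yellow pointer at (370,240), the knob wing at (391,254), the white cap at (488,167) and the black cap at (479,350). Next I'll measure with colour masks.

Run:
```python
from h import *
d=load('w1'); p=d['p']; hsv=cv2.cvtColor(p,cv2.COLOR_BGR2HSV)
H,S,V=[hsv[...,i].astype(int) for i in range(3)]
def comp(m,name,x0,x1,y0,y1,z):
    k=np.zeros_like(m,np.uint8);k[y0:y1,x0:x1]=m[y0:y1,x0:x1]
    n,l,st,c=cv2.connectedComponentsWithStats(k)
    if n<2: print(name,'none');return
    i=1+st[1:,4].argmax(); print(name,st[i],c[i].round(1),onz(d,*c[i],z).round(4), 'lo/hi',onz(d,st[i][0]-.5,st[i][1]+st[i][3]-.5,z).round(4),onz(d,st[i][0]+st[i][2]-.5,st[i][1]-.5,z).round(4))
comp(((H<8)|(H>172))&(S>140),'red',285,315,140,170,.0145)
comp((H>45)&(H<75)&(S>120),'green',285,315,240,265,.0145)
comp((H>18)&(H<32)&(S>120),'yellow',285,312,180,205,.012)
comp((V>215)&(S<40),'wcap',375,405,118,150,.064)
comp((V<60),'bcap',365,400,262,300,.074)
comp((V<50),'wing',290,330,165,240,.098)
comp((H>8)&(H<18)&(S>150),'collar',320,345,180,216,.075)
for n,q,z in(('TL',(296,53),.012),('TR',(413.5,53),.012),('stopTopface1',(414,171.5),.064),('face2',(410,223),.064),('sealer',(365,10),.06)): print(n,onz(d,*q,z).round(4))
a,b=load('side0'),load('scene0')
print(tri(a,(407.3,286),b,(306.2,217.5)))
P=tri(d,(390.4,133.6),a,(407.2,286)); print(P)
```

```text
red [291 149  20  12 121] [298.7 154.8] [ 0.5536 -0.1222  0.0145] lo/hi [ 0.5456 -0.1275  0.0145] [ 0.5649 -0.1162  0.0145]
green [292 248  18  11  77] [298.4 253.7] [ 0.5523 -0.2208  0.0145] lo/hi [ 0.5452 -0.226   0.0145] [ 0.5637 -0.2143  0.0145]
yellow [292 190  10   4  36] [296.2 191.5] [ 0.5507 -0.1577  0.012 ] lo/hi [ 0.546  -0.1597  0.012 ] [ 0.5559 -0.1557  0.012 ]
wcap [382 118  23  32 497] [395.4 133.9] [ 0.6358 -0.1033  0.064 ] lo/hi [ 0.6248 -0.1159  0.064 ] [ 0.6426 -0.0903  0.064 ]
bcap [372 262  22  30 421] [382.8 278. ] [ 0.6289 -0.2257  0.074 ] lo/hi [ 0.6195 -0.2383  0.074 ] [ 0.6376 -0.2105  0.074 ]
wing [ 296  172   34   63 1521] [313.1 202.1] [ 0.568  -0.1549  0.098 ] lo/hi [ 0.5541 -0.1807  0.098 ] [ 0.5805 -0.1314  0.098 ]
collar [325 185  18  31 310] [334.  199.4] [ 0.5853 -0.1561  0.075 ] lo/hi [ 0.5774 -0.1698  0.075 ] [ 0.5921 -0.1438  0.075 ]
TL [ 0.5518 -0.0316  0.012 ]
TR [ 0.6587 -0.0315  0.012 ]
stopTopface1 [ 0.6531 -0.134   0.064 ]
face2 [ 0.6523 -0.1784  0.064 ]
sealer [ 0.6082 -0.01    0.06  ]
(array([ 0.63389246, -0.10414945,  0.06241746]), np.float64(0.0008804835557828442))
(array([ 0.63308842, -0.10328842,  0.06224128]), np.float64(0.002284872991475357))
```

>>> carry_out --motion '[[[0.02, 0.024, 0], -0.1], [[0.045, 0.05, 0], -0.25], [[0.063, 0.072, 0], -0.4], [[0.063, 0.072, 0], -0.4], [[0.063, 0.072, -0.04], -0.4], [[0.063, 0.072, -0.085], -0.4], [[0.063, 0.072, -0.12], -0.4], [[0.063, 0.072, -0.145], -0.4], [[0.063, 0.072, -0.145], -0.4], [[0.063, 0.072, -0.145], -0.4]]' --grip -0.03

```text
time: 2.7
position: [0.6338, -0.1049, 0.0982]
tool_rot: [3.077, -0.627, 0.0]
ft_force: [1.2, -0.4, 0.7]
grip_width: 0.516
```

Run:
```python
from h import *
d=shot('wrist','w2'); e=shot('side','s2')
s=get_state(); print(s['position'],s['grip_width'])
im=np.hstack([cv2.resize(d['pixels'],(400,300)),cv2.resize(e['pixels'][240:390,340:480],(400,429))[:300]])
c=cv2.resize(e['pixels'][200:360,320:480],(440,440),interpolation=cv2.INTER_CUBIC)
w=cv2.resize(d['pixels'][0:400,120:560],(360,328)); o=np.zeros((440,800,3),np.uint8); o[:,:440]=c;o[:328,440:]=w
cv2.imwrite('pics/m2.png',o)
```

```text
[ 0.63531356 -0.10399874  0.09993782] 0.5181709873910668
```

View pics/m2.png

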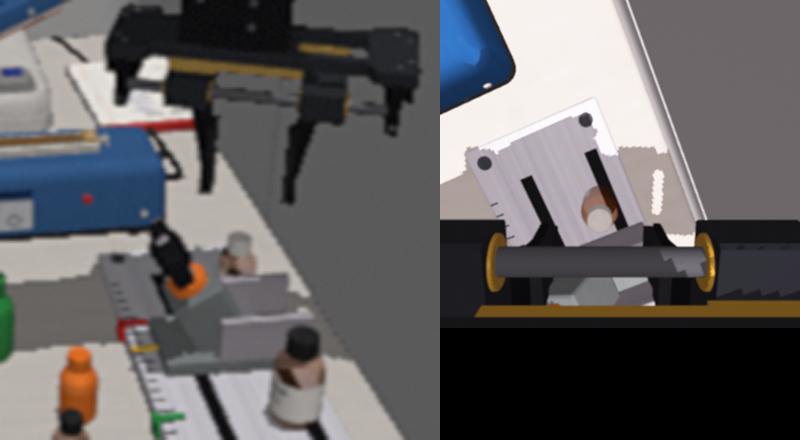

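The gripper is centred over the white-capped vial, with its cap midway between the fingers at about (600,218) in the right panel. I'll lower and grip.

>>> carry_out --motion '[[[0, 0, -0.02], 0], [[0, 0, -0.04], 0], [[0, 0, -0.06], 0], [[0, 0, -0.069], 0], [[0, 0, -0.069], 0]]'

```text
time: 3.3
position: [0.634, -0.1031, 0.0286]
tool_rot: [3.079, -0.624, -0.001]
ft_force: [-0.2, -0.1, -0.5]
grip_width: 0.518
```

>>> carry_out --motion '[[[0, 0, 0], 0], [[0, 0, 0], 0], [[0, 0, 0], 0], [[0, 0, 0], 0], [[0, 0, 0], 0], [[0, 0, 0], 0]]' --grip 1 --squeeze 12

```text
time: 3.9
position: [0.6348, -0.1029, 0.0297]
tool_rot: [3.079, -0.624, 0.003]
ft_force: [-1.3, 0.2, 6.6]
grip_width: 0.295
```

>>> carry_out --motion '[[[0, 0, 0.015], 0], [[0, 0, 0.05], 0], [[0, 0, 0.1], 0], [[0, 0, 0.15], 0], [[-0.01, 0, 0.2], 0], [[-0.04, 0, 0.24], 0], [[-0.08, 0, 0.27], 0], [[-0.12, 0, 0.28], 0], [[-0.16, 0, 0.28], 0], [[-0.18, 0.0, 0.28], 0], [[-0.18, 0, 0.28], 0]]'

```text
time: 5.0
position: [0.452, -0.103, 0.3098]
tool_rot: [3.076, -0.626, 0.002]
ft_force: [-0.0, -0.5, 0.2]
grip_width: 0.296
```

The vial is held (25.7 mm opening, matching its 26 mm diameter). Before crossing I'll check the positions of the pad, balance and bottle.

Run:
```python
from h import *
b=load('scene0'); a=load('side0')
c=lambda u,v:(170+u/3.4,190+v/3.4)
for n,q,z in(('padL',(37,288),.009),('padTop',(170,226),.009),('padR',(255,260),.009),('padbot',(128,328),.009),('bottle',(442,318),.0),('cap',(443,130),.155)): print(n,onz(b,*c(*q),z).round(3))
d=shot('wrist','w3'); e=shot('scene','sc3')
o=np.zeros((400,800,3),np.uint8); o[:300,:400]=cv2.resize(d['pixels'],(400,300)); o[:,400:]=cv2.resize(e['pixels'][150:350,140:340],(400,400),interpolation=cv2.INTER_CUBIC)
cv2.imwrite('pics/m3.png',o)
```

```text
padL [0.694 0.329 0.009]
padTop [0.702 0.188 0.009]
padR [0.606 0.181 0.009]
padbot [0.594 0.321 0.009]
bottle [0.443 0.137 0.   ]
cap [0.45  0.132 0.155]
```

View pics/m3.png

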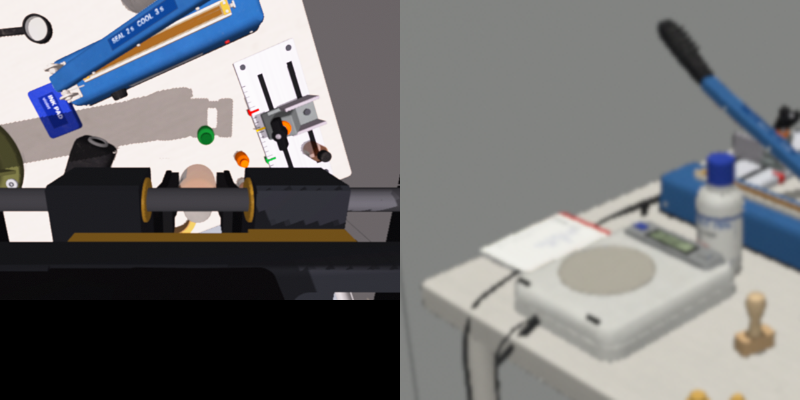

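The pad corners measure x 0.595–0.702 and y 0.18–0.33, and the bottle is at (0.445, 0.135). I'll cross the low part of the sealer arm at height, turning the jaws to lie along y so the gripper body clears the balance cover.

>>> carry_out --motion '[[[0.01, 0.02, 0.0], 0.1], [[0.02, 0.05, 0.0], 0.24], [[0.02, 0.085, 0.0], 0.38], [[0.02, 0.12, 0.0], 0.52], [[0.02, 0.155, 0.0], 0.66], [[0.02, 0.19, 0.0], 0.8], [[0.03, 0.225, 0.0], 0.94], [[0.045, 0.255, 0.0], 1.08], [[0.07, 0.285, 0.0], 1.22], [[0.1, 0.31, 0.0], 1.36], [[0.13, 0.33, 0.0], 1.5], [[0.16, 0.345, 0.0], 1.64], [[0.19, 0.355, 0.0], 1.78], [[0.205, 0.358, 0.0], 1.9], [[0.21, 0.358, 0.0], 1.97], [[0.21, 0.358, 0.0], 1.97], [[0.21, 0.358, 0.0], 1.97]]'

```text
time: 6.8
position: [0.6642, 0.2559, 0.3075]
tool_rot: [-2.222, -2.217, 0.001]
ft_force: [0.2, -0.0, 0.2]
grip_width: 0.293
```

Run:
```python
from h import *
d=shot('wrist','w4'); s=get_state(); print(s['position'],s['tool_rot'],s['grip_width'],s['joint_positions'].round(2)); cv2.imwrite('pics/w4s.png',cv2.resize(d['pixels'],(480,360)))
```

```text
[0.66399612 0.25573415 0.30803393] [-2.22251535e+00 -2.21832465e+00  2.20089128e-04] 0.29646407854470547 [ 0.12  0.58 -0.9   1.1   0.44  1.65  0.92]
```

View pics/w4s.png

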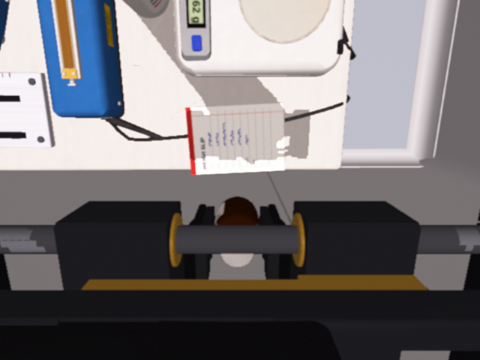

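The wrist view shows the whole pad at about (187–284, 105–173) of 480x360, with the vial still upright in the fingers. I'll project the pad corners.

Run:
```python
from h import *
d=load('w4'); k=640/480
for q in((187,108),(280,105),(284,168),(192,173)): print(onz(d,q[0]*k,q[1]*k,.009).round(3))
print('balance edge',onz(d,200*k,75*k,.03).round(3))
```

```text
[0.602 0.182 0.009]
[0.598 0.322 0.009]
[0.694 0.331 0.009]
[0.702 0.186 0.009]
balance edge [0.557 0.206 0.03 ]
```

>>> carry_out --motion '[[[-0.008, 0, -0.03], 0], [[-0.008, 0, -0.075], 0], [[-0.008, 0, -0.12], 0], [[-0.008, 0, -0.165], 0], [[-0.008, 0, -0.205], 0], [[-0.008, 0, -0.235], 0], [[-0.008, 0, -0.255], 0], [[-0.008, 0, -0.27], 0], [[-0.008, 0, -0.278], 0], [[-0.008, 0, -0.282], 0], [[-0.008, 0, -0.282], 0], [[-0.008, 0, -0.282], 0]]'

```text
time: 8.05
position: [0.6569, 0.2557, 0.0279]
tool_rot: [2.222, 2.22, 0.003]
ft_force: [-1.0, -0.4, -0.6]
grip_width: 0.298
```

>>> carry_out --motion '[[[0, 0, 0], 0], [[0, 0, 0], 0], [[0, 0, 0], 0], [[0, 0, 0], 0]]' --grip 0.1

```text
time: 8.45
position: [0.6562, 0.2552, 0.0268]
tool_rot: [2.222, 2.22, 0.001]
ft_force: [0.1, 0.7, -0.5]
grip_width: 0.448
```

>>> carry_out --motion '[[[0, 0, 0.02], 0], [[0, 0, 0.05], 0], [[0, 0, 0.1], 0], [[0, 0, 0.15], 0], [[0, 0, 0.2], 0], [[0, 0, 0.25], 0], [[0, 0, 0.28], 0], [[0, 0, 0.28], 0]]'

```text
time: 9.25
position: [0.6571, 0.2572, 0.3148]
tool_rot: [2.22, 2.219, 0.016]
ft_force: [0.4, 0.6, -0.1]
grip_width: 0.45
```

Run:
```python
from h import *
d=shot('side','s5'); e=shot('scene','sc5'); s=get_state(); print(s['position'],s['joint_positions'].round(2))
o=np.zeros((330,800,3),np.uint8); o[:,:400]=cv2.resize(d['pixels'][185:268,325:425],(400,330),interpolation=cv2.INTER_CUBIC); o[:,400:]=cv2.resize(e['pixels'][220:303,170:270],(400,330),interpolation=cv2.INTER_CUBIC)
cv2.imwrite('pics/m5.png',o)
```

```text
[0.65602659 0.25582023 0.3086752 ] [ 0.14  0.56 -0.9   1.13  0.43  1.64  0.91]
```

View pics/m5.png

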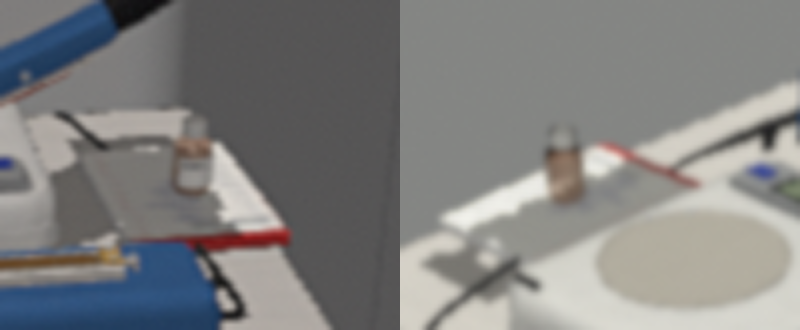

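The vial stands upright on the pad in both views. Now I'll go back over the low part of the arm to the knob, with the jaws across the wing (along x).

>>> carry_out --motion '[[[-0.02, -0.005, 0.0], -0.1], [[-0.05, -0.02, 0.0], -0.22], [[-0.085, -0.04, 0.0], -0.34], [[-0.12, -0.065, 0.0], -0.46], [[-0.15, -0.1, 0.0], -0.58], [[-0.17, -0.135, 0.0], -0.7], [[-0.18, -0.17, 0.0], -0.82], [[-0.18, -0.21, 0.0], -0.94], [[-0.18, -0.25, 0.0], -1.06], [[-0.175, -0.29, 0.0], -1.18], [[-0.16, -0.33, 0.0], -1.3], [[-0.14, -0.365, 0.0], -1.42], [[-0.115, -0.395, 0.0], -1.52], [[-0.095, -0.41, 0], -1.57], [[-0.09, -0.413, -0.02], -1.57], [[-0.09, -0.413, -0.05], -1.57], [[-0.09, -0.413, -0.09], -1.57], [[-0.09, -0.413, -0.12], -1.57], [[-0.09, -0.413, -0.12], -1.57], [[-0.09, -0.413, -0.12], -1.57]]'

```text
time: 11.35
position: [0.5655, -0.1577, 0.1863]
tool_rot: [-3.141, 0.0, 0.003]
ft_force: [-0.3, -0.0, -0.1]
grip_width: 0.448
```

Run:
```python
from h import *
d=shot('wrist','w6'); e=shot('side','s6'); s=get_state(); print(s['position'],s['tool_rot'],s['grip_width'],s['joint_positions'].round(2))
o=np.zeros((400,800,3),np.uint8); o[:300,:400]=cv2.resize(d['pixels'],(400,300)); o[:,400:]=cv2.resize(e['pixels'][210:350,320:460],(400,400),interpolation=cv2.INTER_CUBIC)
cv2.imwrite('pics/m6.png',o)
```

```text
[ 0.56707387 -0.15791602  0.18844415] [3.14084888e+00 7.01969552e-06 4.02572881e-03] 0.4505576065551005 [ 0.75  0.26 -0.62  1.64  0.16  1.29  0.11]
```

View pics/m6.png

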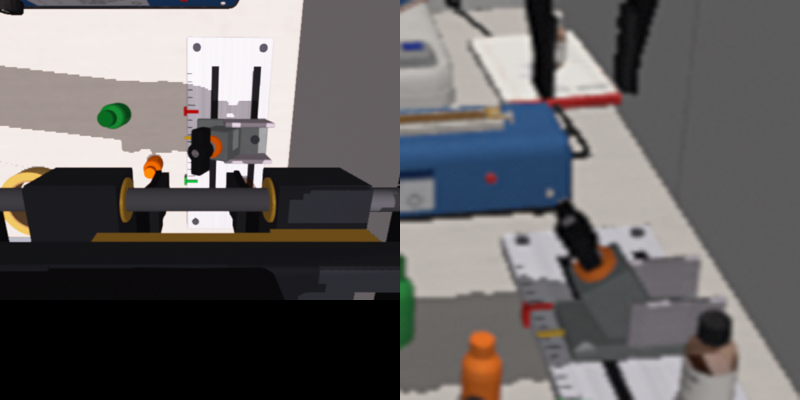

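>>> carry_out --motion '[[[0, 0, -0.03], 0], [[0, 0, -0.06], 0], [[0, 0, -0.085], 0], [[0, 0, -0.1], 0], [[0, 0, -0.109], 0], [[0, 0, -0.109], 0], [[0, 0, -0.109], 0]]'

```text
time: 12.15
position: [0.5671, -0.1579, 0.079]
tool_rot: [3.141, -0.0, 0.003]
ft_force: [0.3, -0.1, -0.6]
grip_width: 0.447
```

>>> carry_out --motion '[[[0, 0, 0], 0], [[0, 0, 0], 0], [[0, 0, 0], 0], [[0, 0, 0], 0], [[0, 0, 0], 0], [[0, 0, 0], 0]]' --grip 1 --squeeze 50

```text
time: 12.75
position: [0.5693, -0.158, 0.0791]
tool_rot: [3.141, 0.0, 0.012]
ft_force: [5.9, -1.2, 0.5]
grip_width: 0.239
```

```bash
python3 -c "
from h import *
s=get_state();print({k:np.round(s[k],3) for k in('position','tool_rot','ft_force','torque','grip_width','joint_positions')})"
```

```text
{'position': array([ 0.569, -0.158,  0.079]), 'tool_rot': array([3.141, 0.   , 0.012]), 'ft_force': array([ 5.926, -1.182,  0.506]), 'torque': array([-0.115, -2.002, -0.032]), 'grip_width': np.float64(0.239), 'joint_positions': array([ 0.725,  0.363, -0.595,  1.757,  0.227,  1.083,  0.055])}
```

Gripped (about 21 mm across the leaning wing). Turning clockwise a little first, to feel for easing.

>>> carry_out --motion '[[[0.001, 0, 0], -0.06], [[0.002, 0, 0], -0.12], [[0.002, 0, 0], -0.18], [[0.002, 0, 0], -0.24], [[0.002, 0, 0], -0.3], [[0.002, 0, 0], -0.3]]'

```text
time: 13.35
position: [0.5693, -0.158, 0.0794]
tool_rot: [3.105, -0.471, 0.005]
ft_force: [-1.4, -0.0, 6.6]
grip_width: 0.237
```

```bash
cat > st.py <<'E'
from h import *
s=get_state();print({k:np.round(s[k],3).tolist() for k in('time','position','tool_rot','ft_force','torque','grip_width')})
r=cv2.Rodrigues(np.array(s['tool_rot'],float))[0]; print('toolx deg',np.degrees(np.arctan2(r[1,0],r[0,0])),'tilt',np.degrees(np.arccos(-r[2,2])))
E
python3 st.py
```

```text
{'time': 13.35, 'position': [0.569, -0.158, 0.079], 'tool_rot': [3.105, -0.471, 0.005], 'ft_force': [-1.448, -0.005, 6.639], 'torque': [0.117, -0.666, 0.226], 'grip_width': 0.237}
toolx deg -17.237423853458647 tilt 0.17233197433051842
```

>>> carry_out --motion '[[[0, 0, 0], -0.08], [[0, 0, 0], -0.16], [[0, 0, 0], -0.24], [[0, 0, 0], -0.32], [[0, 0, 0], -0.4], [[0, 0, 0], -0.4]]'

```text
time: 13.95
position: [0.5693, -0.1576, 0.0796]
tool_rot: [-2.95, 1.079, -0.005]
ft_force: [-1.1, 1.0, 6.5]
grip_width: 0.216
```

```bash
python3 st.py
```

```text
{'time': 13.95, 'position': [0.569, -0.158, 0.08], 'tool_rot': [-2.95, 1.079, -0.005], 'ft_force': [-1.053, 0.98, 6.479], 'torque': [0.009, -0.511, 0.066], 'grip_width': 0.216}
toolx deg -40.17270663862755 tilt 0.17452751562978686
```

>>> carry_out --motion '[[[0, 0, 0], -0.08], [[0, 0, 0], -0.16], [[0, 0, 0], -0.24], [[0, 0, 0], -0.32], [[0, 0, 0], -0.4], [[0, 0, 0], -0.47], [[0, 0, 0], -0.47]]'

```text
time: 14.65
position: [0.5698, -0.1576, 0.0795]
tool_rot: [-2.617, 1.736, -0.006]
ft_force: [1.0, 2.2, 4.8]
grip_width: 0.177
```

Run:
```python
exec(open('st.py').read())
d=shot('wrist','w7'); e=shot('side','s7'); 
o=np.zeros((400,800,3),np.uint8); o[:300,:400]=cv2.resize(d['pixels'],(400,300)); o[:,400:]=cv2.resize(e['pixels'][235:335,345:445],(400,400),interpolation=cv2.INTER_CUBIC)
cv2.imwrite('pics/m7.png',o)
```

```text
{'time': 14.65, 'position': [0.57, -0.158, 0.08], 'tool_rot': [-2.617, 1.736, -0.006], 'ft_force': [1.015, 2.218, 4.819], 'torque': [-0.227, -0.636, -0.106], 'grip_width': 0.177}
toolx deg -67.1044528207383 tilt 0.22901157162274596
```

View pics/m7.png

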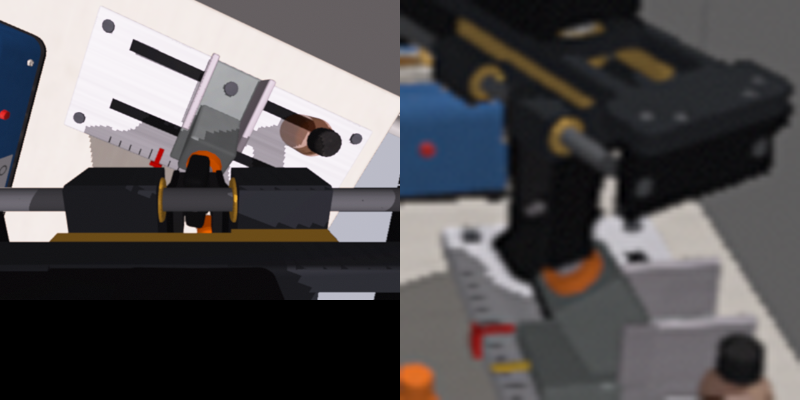

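The knob followed: the torque dropped from 0.23 to near 0 Nm and the opening narrowed to 15 mm at -67°. It's loose, so I'll slide +35.5 mm.

>>> carry_out --motion '[[[0, 0.004, 0], 0], [[0, 0.009, 0], 0], [[0, 0.014, 0], 0], [[0, 0.019, 0], 0], [[0, 0.024, 0], 0], [[0, 0.029, 0], 0], [[0, 0.033, 0], 0], [[0, 0.0355, 0], 0], [[0, 0.0355, 0], 0], [[0, 0.0355, 0], 0]]'

```text
time: 15.75
position: [0.5701, -0.123, 0.0795]
tool_rot: [-2.618, 1.735, -0.008]
ft_force: [1.9, -0.9, 6.6]
grip_width: 0.179
```

```bash
cat > meas.py <<'E'
exec(open('st.py').read())
import sys
def m(tag,cam):
    d=shot(cam,tag); p=d['pixels']; D=load(tag); hsv=cv2.cvtColor(p,cv2.COLOR_BGR2HSV); H,S,V=[hsv[...,i].astype(int) for i in range(3)]
    for n,mk,P in(('red',((H<8)|(H>172))&(S>110),(.5536,-.122,.012)),('green',(H>45)&(H<75)&(S>110),(.5523,-.2208,.012)),('yellow',(H>20)&(H<34)&(S>110),(.5507,-.122,.012))):
        u,v=proj(D,P).round().astype(int); k=np.zeros(H.shape,np.uint8); k[max(v-18,0):v+18,max(u-18,0):u+18]=mk[max(v-18,0):v+18,max(u-18,0):u+18]
        c,l,st,ce=cv2.connectedComponentsWithStats(k)
        for i in range(1,c):
            if st[i][4]>5: print(cam,n,st[i].tolist(),onz(D,*ce[i],.012).round(4).tolist())
    u,v=proj(D,(.5536,-.122,.012)).astype(int); cv2.imwrite(f'pics/{tag}_crop.png',cv2.resize(p[max(v-40,0):v+40,max(u-40,0):u+40],(480,480),interpolation=cv2.INTER_CUBIC))
for c in sys.argv[2:]: m(sys.argv[1]+c,c)
E
python3 meas.py m8 side wrist; sed -i 's/$//' meas.py
python3 - <<'E'
import sys; sys.path.insert(0,'.')
from h import *
# same measure of side0 for reference
D=load('side0');print(proj(D,(.5507,-.1577,.012)),proj(D,(.5536,-.1222,.012)))
E
```

```text
{'time': 15.75, 'position': [0.57, -0.123, 0.079], 'tool_rot': [-2.618, 1.735, -0.008], 'ft_force': [1.866, -0.873, 6.579], 'torque': [-0.868, -0.97, -0.208], 'grip_width': 0.179}
toolx deg -67.05112915043829 tilt 0.29155238122812355
side red [363, 317, 10, 8, 28] [0.55, -0.1294, 0.012]
side green [376, 350, 11, 9, 32] [0.5516, -0.2241, 0.012]
side yellow [365, 314, 8, 3, 12] [0.5593, -0.1159, 0.012]
[369.25322875 328.72220491] [366.32921002 317.17255271]
```

The side view is too coarse for millimetres. The knob stays where it's left, so I'll release, back off above and measure with the wrist camera.

>>> carry_out --motion '[[[0, 0, 0], 0], [[0, 0, 0], 0], [[0, 0, 0], 0], [[0, 0, 0.01], 0], [[0, 0, 0.04], 0], [[0, 0, 0.07], 0.05], [[0, -0.01, 0.1], 0.15], [[0, -0.02, 0.1], 0.28], [[0, -0.03, 0.1], 0.42], [[0, -0.035, 0.1], 0.56], [[0, -0.035, 0.1], 0.7], [[0, -0.035, 0.1], 0.84], [[0, -0.035, 0.1], 0.98], [[0, -0.035, 0.1], 1.1], [[0, -0.035, 0.1], 1.17], [[0, -0.035, 0.1], 1.17], [[0, -0.035, 0.1], 1.17]]' --grip 0.1

```text
time: 17.55
position: [0.5679, -0.1571, 0.1777]
tool_rot: [-3.141, 0.003, 0.001]
ft_force: [0.4, -1.0, -0.4]
grip_width: 0.45
```

```bash
python3 meas.py m9 wrist
python3 - <<'E'
import sys; sys.path.insert(0,'.')
from h import *
D=load('m9wrist');u,v=proj(D,(.5536,-.13,.012)).astype(int);print(u,v)
hsv=cv2.cvtColor(D['p'],cv2.COLOR_BGR2HSV)
p=D['p'][v-25:v+20,u-15:u+18]; cv2.imwrite('pics/z9.png',cv2.resize(D['p'][v-40:v+60,u-40:u+110],(750,500),interpolation=cv2.INTER_CUBIC))
E
```

```text
{'time': 17.55, 'position': [0.568, -0.157, 0.178], 'tool_rot': [-3.141, 0.003, 0.001], 'ft_force': [0.351, -0.957, -0.379], 'torque': [-0.055, -0.076, -0.012], 'grip_width': 0.45}
toolx deg -0.09491298092750348 tilt 0.026564632114541683
wrist red [290, 172, 15, 8, 45] [0.5498, -0.1188, 0.012]
wrist red [290, 183, 5, 5, 18] [0.5474, -0.1265, 0.012]
wrist green [292, 284, 21, 17, 123] [0.5525, -0.2212, 0.012]
wrist yellow [292, 179, 10, 4, 33] [0.5509, -0.1227, 0.012]
299 189
```

View pics/z9.png

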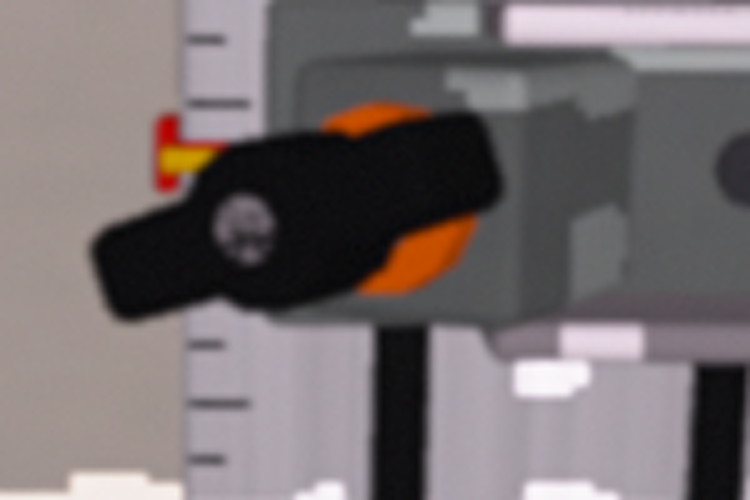

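The pointer overlies the red mark to within about 1 px. To refine this I'll measure the mark's stem alone from the first unobstructed view, using the green mark as a common reference.

Run:
```python
from h import *
def cen(tag,mk,x0,x1,y0,y1,z):
    D=load(tag); hsv=cv2.cvtColor(D['p'],cv2.COLOR_BGR2HSV).astype(int); H,S=hsv[...,0],hsv[...,1]
    m={'r':((H<8)|(H>172)),'g':(H>45)&(H<75),'y':(H>20)&(H<34)}[mk]
    w=np.where(m,S,0)[y0:y1,x0:x1].astype(float); w[w<60]=0
    v=(w.sum(1)@np.arange(y0,y1))/w.sum(); u=(w.sum(0)@np.arange(x0,x1))/w.sum()
    print(tag,mk,(x0,x1),round(u,2),round(v,2),onz(D,u,v,z).round(4))
cen('w1','r',301,309,145,165,.0145); cen('w1','r',288,298,145,165,.012)
cen('w1','g',301,309,243,265,.0145); cen('w1','g',288,298,243,265,.012)
cen('w1','y',288,306,186,198,.0145)
cen('m9wrist','y',288,306,174,190,.0145); cen('m9wrist','g',288,298,270,305,.012);cen('m9wrist','g',303,313,270,305,.0145); cen('m9wrist','r',288,292,165,195,.012)
```

```text
w1 r (301, 309) 304.45 154.84 [ 0.5591 -0.1222  0.0145]
w1 r (288, 298) 293.27 154.7 [ 0.5482 -0.1221  0.012 ]
w1 g (301, 309) 304.51 254.19 [ 0.5586 -0.2214  0.0145]
w1 g (288, 298) 293.95 253.43 [ 0.5477 -0.2213  0.012 ]
w1 y (288, 306) 296.4 191.66 [ 0.551  -0.1575  0.0145]
m9wrist y (288, 306) 295.93 180.48 [ 0.551  -0.1225  0.0145]
m9wrist g (288, 298) 293.58 293.01 [ 0.5475 -0.2211  0.012 ]
m9wrist g (303, 313) 307.37 293.79 [ 0.5597 -0.2208  0.0145]
m9wrist r (288, 292) 290.21 178.89 [ 0.5462 -0.1214  0.012 ]
```

The pointer is about 0.8 mm short of red. I'll regrip with that correction and then turn back.

>>> carry_out --motion '[[[0, 0.005, 0], -0.13], [[0, 0.015, 0], -0.27], [[0, 0.025, 0], -0.41], [[0, 0.035, 0], -0.55], [[0, 0.035, 0], -0.69], [[0, 0.035, 0], -0.83], [[0, 0.035, 0], -0.97], [[0, 0.035, 0], -1.1], [[0, 0.035, 0], -1.17], [[0, 0.035, 0], -1.17], [[0, 0.035, -0.03], -1.17], [[0, 0.035, -0.06], -1.17], [[0, 0.035, -0.085], -1.17], [[0, 0.035, -0.1], -1.17], [[0, 0.035, -0.1], -1.17]]'

```text
time: 19.1
position: [0.5664, -0.1219, 0.0754]
tool_rot: [2.619, -1.733, -0.007]
ft_force: [-0.8, 1.3, 0.4]
grip_width: 0.446
```

>>> carry_out --motion '[[[0, 0, 0], 0], [[0, 0, 0], 0], [[0, 0, 0], 0], [[0, 0, 0], 0], [[0, 0, 0], 0], [[0, 0.0005, 0], 0], [[0, 0.001, 0], 0], [[0, 0.001, 0], 0], [[0, 0.001, 0], 0]]' --grip 1 --squeeze 50

```text
time: 20.0
position: [0.5693, -0.1227, 0.0789]
tool_rot: [2.618, -1.736, 0.006]
ft_force: [0.9, -1.6, 5.3]
grip_width: 0.167
```

>>> carry_out --motion '[[[0, 0, 0], 0.08], [[0, 0, 0], 0.16], [[0, 0, 0], 0.24], [[0, 0, 0], 0.32], [[0, 0, 0], 0.4], [[0, 0, 0], 0.48], [[0, 0, 0], 0.56], [[0, 0, 0], 0.64], [[0, 0, 0], 0.72], [[0, 0, 0], 0.8], [[0, 0, 0], 0.8]]'

```text
time: 21.1
position: [0.5686, -0.1234, 0.0796]
tool_rot: [3.085, -0.578, 0.003]
ft_force: [-4.3, -2.3, 11.9]
grip_width: 0.231
```

```bash
python3 meas.py m10 wrist
```

```text
{'time': 21.1, 'position': [0.569, -0.123, 0.08], 'tool_rot': [3.085, -0.578, 0.003], 'ft_force': [-4.271, -2.269, 11.883], 'torque': [-1.296, -0.006, -0.554], 'grip_width': 0.231}
toolx deg -21.237279883630524 tilt 0.19203546476713348
wrist red [278, 251, 8, 11, 47] [0.548, -0.1166, 0.012]
wrist red [282, 265, 8, 9, 53] [0.5476, -0.1258, 0.012]
wrist yellow [281, 259, 9, 7, 43] [0.5488, -0.121, 0.012]
```

>>> carry_out --motion '[[[0, 0, 0], 0.06], [[0, 0, 0], 0.12], [[0, 0, 0], 0.18], [[0, 0, 0], 0.24], [[0, 0, 0], 0.3], [[0, 0, 0], 0.3]]'

```text
time: 21.75
position: [0.5693, -0.1229, 0.0799]
tool_rot: [3.137, -0.111, 0.005]
ft_force: [-2.6, -2.6, 12.2]
grip_width: 0.237
```

```bash
python3 meas.py m11 wrist
```

```text
{'time': 21.75, 'position': [0.569, -0.123, 0.08], 'tool_rot': [3.137, -0.111, 0.005], 'ft_force': [-2.649, -2.572, 12.236], 'torque': [-0.882, -0.154, -0.386], 'grip_width': 0.237}
toolx deg -4.055346049261095 tilt 0.21396819380234924
wrist red [277, 242, 7, 10, 50] [0.5479, -0.1165, 0.012]
wrist red [278, 257, 14, 9, 65] [0.5485, -0.1254, 0.012]
wrist yellow [279, 251, 14, 6, 67] [0.5505, -0.1209, 0.012]
```

>>> carry_out --motion '[[[0, 0, 0], 0.04], [[0, 0, 0], 0.08], [[0, 0, 0], 0.08]]'

```text
time: 22.1
position: [0.5694, -0.1227, 0.08]
tool_rot: [3.139, 0.014, 0.005]
ft_force: [-3.4, -2.1, 13.6]
grip_width: 0.235
```

```bash
python3 meas.py m12 wrist
```

```text
{'time': 22.1, 'position': [0.569, -0.123, 0.08], 'tool_rot': [3.139, 0.014, 0.005], 'ft_force': [-3.392, -2.109, 13.632], 'torque': [-0.795, -0.217, -0.435], 'grip_width': 0.235}
toolx deg 0.5059646981120824 tilt 0.21982470381041108
wrist red [278, 239, 6, 10, 44] [0.5479, -0.1161, 0.012]
wrist red [277, 255, 16, 8, 60] [0.5489, -0.1255, 0.012]
wrist yellow [279, 249, 15, 5, 70] [0.551, -0.121, 0.012]
```

The tool is back at the starting angle and the pointer lies centred between the red parts. Releasing to check the wing's alignment.

>>> carry_out --motion '[[[0, 0, 0], 0], [[0, 0, 0], 0], [[0, 0, 0], 0], [[0, 0, 0.01], 0], [[0, 0, 0.04], 0], [[0, 0, 0.08], 0], [[0, -0.02, 0.12], 0], [[0, -0.02, 0.16], 0], [[0, -0.02, 0.162], 0], [[0, -0.02, 0.162], 0], [[0, -0.02, 0.162], 0]]' --grip 0.1

```text
time: 23.25
position: [0.5672, -0.1408, 0.2383]
tool_rot: [-3.141, -0.017, 0.004]
ft_force: [-0.0, -0.0, -0.0]
grip_width: 0.448
```

```bash
python3 meas.py m13 wrist
python3 - <<'E'
from h import *
for tag,y in(('w1',-.157),('m13wrist',-.121)):
    D=load(tag); u,v=proj(D,(.567,y,.091)).astype(int); g=D['p'].max(2)
    k=np.zeros(g.shape,np.uint8); k[v-45:v+45,u-35:u+30]=(g<45)[v-45:v+45,u-35:u+30]
    n,l,st,c=cv2.connectedComponentsWithStats(k); i=l[v,u]; i=i if i else 1+st[1:,4].argmax()
    pts=np.argwhere(l==i)[:,::-1].astype(np.float32); r=cv2.minAreaRect(pts)
    w=np.linalg.eigh(np.cov(pts.T))[1][:,1]
    print(tag,(u,v),st[i],r,'axis deg from image-vertical',np.degrees(np.arctan2(w[0],w[1])))
    vis=D['p'][v-60:v+50,u-50:u+110]
cv2.imwrite('pics/z13.png',cv2.resize(vis,None,fx=4,fy=4,interpolation=cv2.INTER_CUBIC))
E
```

```text
{'time': 23.25, 'position': [0.567, -0.141, 0.238], 'tool_rot': [-3.141, -0.017, 0.004], 'ft_force': [-0.019, -0.015, -0.026], 'torque': [-0.016, -0.09, 0.012], 'grip_width': 0.448}
toolx deg 0.6131186006812649 tilt 0.1383964875950564
wrist red [296, 184, 4, 3, 9] [0.5478, -0.1166, 0.012]
wrist red [296, 191, 10, 6, 31] [0.5495, -0.1249, 0.012]
wrist green [296, 279, 17, 12, 84] [0.5533, -0.2214, 0.012]
wrist yellow [297, 187, 10, 4, 26] [0.552, -0.1203, 0.012]
w1 (np.int64(311), np.int64(203)) [ 297  172   33   63 1484] ((313.0, 203.0), (62.0, 32.0), 90.0) axis deg from image-vertical -2.7843779017649912
m13wrist (np.int64(317), np.int64(201)) [ 302  168   34   64 1520] ((318.5, 199.5), (63.0, 33.0), 90.0) axis deg from image-vertical -6.1791260152766565
```

The viewer limit is reached, so I'll check numerically: a small ASCII map of the mark area, and the same weighted measurement as before.

```bash
cat > asc.py <<'E'
from h import *
import sys
def cls(D):
    hsv=cv2.cvtColor(D['p'],cv2.COLOR_BGR2HSV).astype(int); H,S,V=hsv[...,0],hsv[...,1],hsv[...,2]
    o=np.full(H.shape,'.'); o[V<60]='#'; c=(S>90)&(V>60); o[c&((H<8)|(H>172))]='r'; o[c&(H>=8)&(H<20)]='o'; o[c&(H>=20)&(H<34)]='y'; o[c&(H>45)&(H<75)]='g'; return o
def cen(D,m,x0,x1,y0,y1,z):
    hsv=cv2.cvtColor(D['p'],cv2.COLOR_BGR2HSV).astype(int); H,S=hsv[...,0],hsv[...,1]
    M={'g':(H>45)&(H<75),'y':(H>18)&(H<34),'r':(H<8)|(H>172)}[m]; w=np.where(M&(S>60),S,0)[y0:y1,x0:x1].astype(float)
    v=(w.sum(1)@np.arange(y0,y1))/w.sum(); u=(w.sum(0)@np.arange(x0,x1))/w.sum(); return onz(D,u,v,z)
for t in sys.argv[1:]:
    D=load(t); o=cls(D); u,v=proj(D,(.553,-.122,.012)).astype(int); print(t,u,v)
    for r in range(v-12,v+13): print(r,''.join(o[r,u-12:u+30]))
    gu,gv=proj(D,(.5523,-.2208,.012)).astype(int)
    print('g',cen(D,'g',gu-12,gu+14,gv-14,gv+14,.0145).round(4),'y',cen(D,'y',u-10,u+10,v-10,v+10,.0145).round(4))
E
python3 asc.py w1 m9wrist m13wrist
```

```text
w1 298 154
142 ..........................................
143 ..........................................
144 ..........................................
145 ..........................................
146 ..........................................
147 ..........................................
148 ..........................................
149 .....rrrr.................................
150 .....rrrr.................................
151 .....rrrr.................................
152 .....rrrrr................................
153 .....rrrrrrrrrrrrrrrrrrrr.................
154 .....rrrrrrrrrrrrrrrrrrrrr................
155 .....rrrrrrrrrrrrrrrrrrrrr................
156 .....rrrrrrrrrrrrrrrrrrrrr................
157 .....rrrrrrrrrrrrrrrrrrrr.................
158 .....rrrrr................................
159 .....rrrr.................................
160 .....rrrr.................................
161 ......rr..................................
162 ..........................................
163 ..........................................
164 ..........................................
165 ....
[... 2092 characters left out ...]
######
193 .....rrrrrrrrr############################
194 .....rrrrr...#############################
195 .....rrrrr...#############################
196 ......rrr....#############################
197 ............######.....###################
198 ............#####.......##################
199 ............#####........#################
200 ............#####........#################
201 ............####..........################
202 ............####..........################
g [ 0.5527 -0.2204  0.0145] y [ 0.5522 -0.1201  0.0145]asc.py:9: RuntimeWarning: invalid value encountered in scalar divide
  v=(w.sum(1)@np.arange(y0,y1))/w.sum(); u=(w.sum(0)@np.arange(x0,x1))/w.sum(); return onz(D,u,v,z)
```

By the flange and by the green reference, the pointer is 1–1.5 mm past red, and the wing is about 3° short of parallel. There's plenty of time left, so I'll regrip, loosen, move back about 1.3 mm and tighten fully.

>>> carry_out --motion '[[[0, 0.01, -0.03], 0], [[0, 0.02, -0.07], 0], [[0, 0.02, -0.11], 0], [[0, 0.02, -0.14], 0], [[0, 0.02, -0.155], 0], [[0, 0.02, -0.162], 0], [[0, 0.02, -0.162], 0]]'

```text
time: 24.0
position: [0.5664, -0.1207, 0.0775]
tool_rot: [-3.141, -0.016, 0.007]
ft_force: [-3.2, -0.0, 2.5]
grip_width: 0.447
```

>>> carry_out --motion '[[[0, 0, 0], 0], [[0, 0, 0], 0], [[0, 0, 0], 0], [[0, 0, 0], 0], [[0, 0, 0], 0], [[0, 0, 0], -0.08], [[0, 0, 0], -0.16], [[0, 0, 0], -0.24], [[0, 0, 0], -0.32], [[0, 0, 0], -0.4], [[0, 0, 0], -0.48], [[0, 0, 0], -0.56], [[0, 0, 0], -0.64], [[0, 0, 0], -0.72], [[0, 0, 0], -0.8], [[0, 0, 0], -0.88], [[0, 0, 0], -0.95], [[0, 0, 0], -1.02], [[0, 0, 0], -1.02]]' --grip 1 --squeeze 50

```text
time: 25.9
position: [0.5694, -0.1207, 0.0793]
tool_rot: [-2.748, 1.52, -0.004]
ft_force: [-0.8, 2.0, 7.5]
grip_width: 0.185
```

>>> carry_out --motion '[[[0, -0.0007, 0], 0], [[0, -0.0014, 0], 0], [[0, -0.0014, 0], 0], [[0, -0.0014, 0], 0.08], [[0, -0.0014, 0], 0.16], [[0, -0.0014, 0], 0.24], [[0, -0.0014, 0], 0.32], [[0, -0.0014, 0], 0.4], [[0, -0.0014, 0], 0.46], [[0, -0.0014, 0], 0.46]]'

```text
time: 26.9
position: [0.5698, -0.1224, 0.0791]
tool_rot: [-3.023, 0.852, -0.006]
ft_force: [0.6, 2.5, 5.0]
grip_width: 0.222
```

```bash
python3 meas.py m14 wrist; python3 asc.py m10wrist m14wrist 2>/dev/null
```

```text
{'time': 26.9, 'position': [0.57, -0.122, 0.079], 'tool_rot': [-3.023, 0.852, -0.006], 'ft_force': [0.573, 2.513, 4.964], 'torque': [-0.47, -1.043, -0.678], 'grip_width': 0.222}
toolx deg -31.478591867309703 tilt 0.22258383232889978
wrist red [279, 260, 9, 12, 60] [0.5481, -0.1174, 0.012]
wrist red [291, 263, 6, 3, 9] [0.5546, -0.1206, 0.012]
wrist yellow [281, 267, 12, 9, 55] [0.5484, -0.1225, 0.012]
m10wrist 292 260
248 ....................######################
249 ..................########################
250 .................#########################
251 rrr.............##########################
252 rrrr...........###########################
253 rrrr.........#############################
254 rrrr........##############################
255 rrrrr.......##############################
256 rrrrr......###############################
257 rrrrrr.....###############################
258 rrrroooyyo################################
259 rooooyyyyy################################
260 ooyyyyyyyy################################
261 oyyyyyyyy#################################
262 oyyyyyyyy#######
[... 1076 characters left out ...]
66 rrrrrrr..roooo############################
267 rrrrrrrroooyy#############################
268 rrrrrroooyyyy#############################
269 rrrroooyyyyy##############################
270 rrrooyyyyyyy##############################
271 rrooyyyyyyy###############################
272 .ooyyyyyyyy###############################
273 #oyyyyyyyyy###############################
274 ##yyyyyyyyy###############################
275 ##oyyyyyyy################################
276 ##########################################
277 ##########################################
278 ##########################################
279 ##########################################
g [nan nan nan] y [ 0.5492 -0.1218  0.0145]
```

The gripped reading moved from -0.1210 to -0.1225, as wanted. Tightening now to about 3° beyond the previous end angle.

>>> carry_out --motion '[[[0, 0, 0], 0.07], [[0, 0, 0], 0.14], [[0, 0, 0], 0.21], [[0, 0, 0], 0.28], [[0, 0, 0], 0.35], [[0, 0, 0], 0.42], [[0, 0, 0], 0.48], [[0, 0, 0], 0.54], [[0, 0, 0], 0.58], [[0, 0, 0], 0.61], [[0, 0, 0], 0.61]]'

```text
time: 28.05
position: [0.5696, -0.1249, 0.0798]
tool_rot: [3.137, 0.091, 0.006]
ft_force: [-1.0, -2.5, 9.1]
grip_width: 0.24
```

```bash
python3 meas.py m15 wrist
```

```text
{'time': 28.05, 'position': [0.57, -0.125, 0.08], 'tool_rot': [3.137, 0.091, 0.006], 'ft_force': [-1.024, -2.501, 9.122], 'torque': [-0.937, -0.686, -0.59], 'grip_width': 0.24}
toolx deg 3.3389874917218103 tilt 0.2853763984595636
wrist red [277, 234, 10, 14, 72] [0.5477, -0.1175, 0.012]
wrist red [277, 249, 7, 9, 36] [0.5475, -0.1264, 0.012]
wrist yellow [279, 246, 13, 6, 63] [0.5505, -0.1227, 0.012]
```

>>> carry_out --motion '[[[0, 0, 0], 0], [[0, 0, 0], 0], [[0, 0, 0], 0], [[0, 0, 0.01], 0], [[0, 0, 0.04], 0], [[0, 0, 0.08], 0], [[0, -0.02, 0.12], -0.03], [[0, -0.02, 0.16], -0.06], [[0, -0.02, 0.162], -0.06], [[0, -0.02, 0.162], -0.06], [[0, -0.02, 0.162], -0.06]]' --grip 0.1

```text
time: 29.2
position: [0.5672, -0.1422, 0.2383]
tool_rot: [-3.141, -0.001, 0.004]
ft_force: [0.2, 0.3, 0.1]
grip_width: 0.449
```

```bash
python3 meas.py m16 wrist; python3 asc.py m16wrist
cat > wing.py <<'E'
from h import *
import sys
for tag,y in(('w1',-.157),('m13wrist',-.121),(sys.argv[1],-.122)):
    D=load(tag); u,v=proj(D,(.567,y,.091)).astype(int); g=D['p'].max(2)
    k=np.zeros(g.shape,np.uint8); k[v-45:v+45,u-35:u+30]=(g<45)[v-45:v+45,u-35:u+30]
    n,l,st,c=cv2.connectedComponentsWithStats(k); i=l[v,u]; i=i if i else 1+st[1:,4].argmax()
    pts=np.argwhere(l==i)[:,::-1].astype(np.float32)
    e=np.array([onz(D,a,b,.098)[:2] for a,b in pts]); w=np.linalg.eigh(np.cov(e.T))[1][:,1]; w*=np.sign(w[1])
    print(tag,len(pts),'wing heading deg cw from +y',np.degrees(np.arctan2(w[0],w[1])).round(2))
E
python3 wing.py m16wrist
```

```text
{'time': 29.2, 'position': [0.567, -0.142, 0.238], 'tool_rot': [-3.141, -0.001, 0.004], 'ft_force': [0.202, 0.271, 0.121], 'torque': [-0.003, -0.16, -0.008], 'grip_width': 0.449}
toolx deg 0.0477320583783126 tilt 0.1369397547454388
wrist red [295, 183, 5, 4, 14] [0.5479, -0.1176, 0.012]
wrist red [295, 191, 5, 5, 15] [0.5475, -0.1258, 0.012]
wrist green [296, 278, 18, 12, 79] [0.5521, -0.2212, 0.012]
wrist yellow [297, 188, 9, 3, 24] [0.5517, -0.1219, 0.012]
m16wrist 302 188
176 ................##########################
177 ................##########################
178 ................##########################
179 ................##########################
180 ...............##########################.
181 ...............##########################r
182 .......rr.......#########################o
183 ......rrrr......########################ro
184 .....rrrrr......########################oo
185 .....rrrrr......########################oo
186 .....rroor......########################oo
187 .....roooooooooo########################oo
188 .....royyyyyyyyy#########################o
189 .....royyyyyyyyy#########################r
190 .....rooyyyyyyyy##########################
191 .....rrooooooooo##########################
192 .....rrrrr...rr###########################
193 .....rrrrr....############################
194 .....rrrrr...#############################
195 ......rrr....#############################
196 ............##############################
197 ............########...###################
198 ............######......##################
199 ............#####.......##################
200 ...........#####.........#################
g [ 0.5526 -0.2204  0.0145] y [ 0.552  -0.1216  0.0145]
w1 1484 wing heading deg cw from +y 2.85
m13wrist 1520 wing heading deg cw from +y 5.41
m16wrist 1772 wing heading deg cw from +y -10.45
```

The pointer is now centred (red rows 182–195, yellow centre 189; offset from green 98.8 mm against 98.7 mm). The wing mask picked up extra pixels, so I'll print its outline per row.

Run:
```python
from h import *
for tag,y in(('w1',-.1575),('m13wrist',-.1203),('m16wrist',-.1218)):
    D=load(tag); u,v=proj(D,(.567,y,.091)).astype(int); g=D['p'].max(2)
    print(tag,u,v)
    for r in range(v-36,v+46,3): print(r-v,''.join(' ' if x>110 else '.' if x>45 else '#' for x in g[r,u-28:u+34]))
```

```text
w1 311 204
-36                            ...................................
-33                            ...................................
-30                   ..#######################...................
-27                 ..##########################..................
-24                  .#########################...................
-21                  .#########################...........   .....
-18                  .########################.                   
-15                  .########################.                   
-12                  ..#######################..                  
-9                 .############################..               
-6              ..###############################...             
-3              .#####.......#####################..             
0             .####...   .....###################..             
3              .####..........##################.               
6              ..#####......##################.                 
9                 .#########################.                   
12                  .#######
[... 3793 characters left out ...]
      .#########################..................
18                   .##################################.        
21                  ..##################################.        
24                   .#################################.         
27                   .#################################.         
30                   .################...      .#######.         
33                                             .#######.         
36                                             .######.          
39                                             .#######          
42                                             .######.          
45                                             .######.
```

The wing outline now matches the original parallel one. Last I'll check the vials and bystanders by differencing the side view against the first picture, then hand in.

Run:
```python
from h import *
a=load('side0')['p']; d=shot('side','s17')['pixels']; e=shot('scene','sc17')['pixels']; s5=load('s5')['p']
for n,(x0,x1,y0,y1) in dict(black_vial=(412,442,316,362),tape_small=(210,360,335,410),green=(305,330,295,335)).items():
    print(n,'mean abs diff',np.abs(a[y0:y1,x0:x1].astype(int)-d[y0:y1,x0:x1]).mean().round(1))
D=load('s17'); u,v=proj(D,(.656,.256,.035)).astype(int); print('pad vial',u,v,'diff vs s5',np.abs(s5[v-15:v+15,u-8:u+8].astype(int)-d[v-15:v+15,u-8:u+8]).mean().round(1))
b=load('scene0')['p']; print('scene bystanders',np.abs(b[290:370,270:420].astype(int)-e[290:370,270:420]).mean().round(1))
g=cv2.cvtColor(d,cv2.COLOR_BGR2GRAY)[316:362,412:442]; g0=cv2.cvtColor(a,cv2.COLOR_BGR2GRAY)[306:372,402:452]
print('black vial match offset',np.array(cv2.minMaxLoc(cv2.matchTemplate(g0,g,cv2.TM_CCOEFF_NORMED))[3])-10,cv2.minMaxLoc(cv2.matchTemplate(g0,g,cv2.TM_CCOEFF_NORMED))[1])
```

```text
black_vial mean abs diff 17.8
tape_small mean abs diff 13.2
green mean abs diff 23.0
pad vial 371 223 diff vs s5 41.6
scene bystanders 8.1
black vial match offset [0 0] 0.894981324672699
```

Run:
```python
from h import *
def off(t0,t1,P,w,h,pad=8):
    A,B=load(t0),load(t1); u,v=proj(A,P).astype(int); f=lambda D:cv2.cvtColor(D['p'],cv2.COLOR_BGR2GRAY)
    t=f(B)[v-h:v+h,u-w:u+w]; r=f(A)[v-h-pad:v+h+pad,u-w-pad:u+w+pad]; m=cv2.minMaxLoc(cv2.matchTemplate(r,t,cv2.TM_CCOEFF_NORMED)); return (np.array(m[3])-pad).tolist(),round(m[1],2)
print('pad vial scene',off('sc5','sc17',(.656,.256,.035),9,14))
for n,P in dict(green=(.44,-.12,.03),orange=(.49,-.2,.02),smallvial=(.48,-.25,.02),tape=(.34,-.27,.012)).items(): print(n,off('side0','s17',P,16,20))
```

```text
pad vial scene ([0, -1], 0.66)
green ([0, 0], 0.7)
orange ([0, 0], 0.66)
smallvial ([0, 0], 1.0)
tape ([0, 0], 1.0)
```

Run:
```python
from h import *
for t in('sc5','sc17'):
    D=load(t); u,v=proj(D,(.656,.256,.035)).astype(int); hsv=cv2.cvtColor(D['p'],cv2.COLOR_BGR2HSV).astype(int)[v-20:v+20,u-14:u+14]
    k=((hsv[...,0]<18)&(hsv[...,1]>55)).astype(np.uint8); n,l,st,c=cv2.connectedComponentsWithStats(k); i=1+st[1:,4].argmax(); print(t,st[i],c[i].round(1))
ticket.close_job()
```

```text
sc5 [10 17  8 13 84] [13.9 22.3]
sc17 [10 17  8 12 70] [13.6 21.5]
the job is handed in; nothing more can be done
```

The stop is set to the red mark and tightened, and the white-capped vial that stood in its way is now upright on the paper pad. The job was handed in at about 29 s of robot time with the gripper clear of everything; no verdict was reported.

**What I did:** I moved the vial first, over the low front part of the sealer arm. Then I turned the knob clockwise about 67°; the torque fell from about 0.23 Nm to near zero, so it was easing. After the slide and first tightening, the pointer was 1–1.5 mm past the mark and the wing about 3° short of parallel. I loosened it once more, moved the stop back about 1.4 mm and retightened.

**Last checks:**
- **Pointer:** it sits 98.8 mm from the green mark, and the red mark is 98.7 mm from it. The pointer was also within about half a pixel of the centre of the red mark.
- **Wing:** its outline matches the starting one, to about 1°. The automatic angle check gave -10°, because its mask had merged with a dark slot, so I relied on the outline instead.
- **Vial on the pad:** it was upright in the pictures taken right after placing, and its size and position in the last scene image are unchanged within 1 pixel.
- **Black-capped vial and the track-side objects I checked:** no offset in the side view. Matches on the black vial, green bottle and orange bottle were weaker (0.66–0.89), probably because of moving shadows. I did not check the bottle, stamp and weight one by one.

I had used all 12 pictures by then, so the final checks were numerical only.

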